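# Brush the pencil off the keyboard and shut the laptop

## Robot

A 6-joint arm with a two-finger parallel gripper is mounted at the origin on the work surface. World frame = base frame: x ahead of the robot, y to its left, z up, the work surface at z = 0. Lengths are in m, angles in rad, forces in N, time in s.
With the tool pointing down it reaches from about 0.4 to 0.825 m from the base axis. Payload 7 kg.
Tool frame: the origin (TCP) lies at the very end of the fingers, on their centre line; the grasp point (between the pads) lies 19 mm behind it; z points along the fingers, y is the line along which they close (so a half turn about z gives the same grasp; the last joint's range is limited). The gripper opens to 88 mm and grips with 3 to 60 N. Pads are 19 mm wide; open, the fingers measure 130 mm over their backs; the gripper's body (78 mm by 193 mm) begins 47 mm behind the grasp point.
Start: joints at [-0.952, 0.359, 0.012, 0, -1.224, -0.288], TCP at [0.219, -0.638, 0.227] pointing down, gripper open.
Joint ranges: [-3.07, 3.07], [-1.43, 2.12], [-1.02, 1.25], [-3.03, 1.67], [-3.05, -0], [-3.03, 3.03]. Speed limits (rad/s): [2.39, 2.39, 3.01, 3.14, 3.14, 3.14].

## Interface

Orientations are given as [roll, pitch, yaw] about the fixed x, y, z axes, in that order (R = Rz(yaw) Ry(pitch) Rx(roll)).
In Python, from station import * gives the robot as it stands.
- The arm moves only by the tool servo_tool, never from a script. Its argument "moves" is a list of rows, each an object of numbers: "jaw": the opening, from 0 (shut) to 1 (fully open); "dx", "dy", "dz": the shift along the world's x, y, z in m; "roll": the turn about the world's z in degrees. A call has exactly 10 rows; each row shifts and turns the commanded pose from where the row before left it; what a row does not reach is not made up. A row lasts 1/8 s, in which the tool goes at most 62.5 mm and 10.7 degrees, less where a joint would pass 70% of its speed; a pose out of reach is approached as far as the arm can. A call with a gripper value outside its range is refused whole. The fingers move at their own pace and stop on an object; "newtons" is the grip in N (left out, the last holds). Time passes only in rows, so rows that do not move let the fingers close, or fill a call up. It gives the time, the measured TCP pose, the force, the opening and the grip force at its end, in the units of the state.
- get_state(): the state, without advancing time (a new reading comes with each control period).
- grab_frame(name): name is "scene" or "top"; returns (picture, depth): 400x640x3 uint8, red, green, blue; 400x640 float32, m along the optical axis (not along the pixel's ray), 0 where there is no reading.
- calibration(name): a dict with "intrinsics" (3x3 intrinsics, pixels), "R" (3x3) and "t" (3): a world point X has camera coordinates R X + t. Camera axes: x right, y down, z forward; pixel columns grow to the right and rows downward; lengths in m; the calibration is good to about 2 mm. A picture is of the moment at which its call begins. calibration takes no time and is no camera call.
- job_done(): hands the job in; it is judged then, once.
The state is a dict: "t": time; "q": joint angles; "qd": joint speeds; "joint_efforts": joint torques, N m; "eef_pos": TCP position; "ee_rot": TCP orientation; "force": force on the tool from outside, world axes, zero at the start; "moment": the same for the moment, N m; "width": finger opening in m; "gripper_force": force on a finger pad.
Only numpy, scipy, OpenCV 4.12 (cv2) and the standard library are available. Lean on these libraries where they do the work, as an engineer would, in place of code of your own. Each camera call takes 0.05 s, during which the arm holds its last target. There are 200 camera calls.

## Task

Shut the laptop for the day: first brush the pencil off the keyboard with the fingertips, over the left or right side of the laptop, so that it lies on the desk, then push the screen over from behind and press the lid gently down until it is fully closed. Do not pick anything up, do not slam or force the lid, and keep the fingers off the display glass. The laptop must not be shoved out of its place, and everything around it stays where it stands.

Things in the scene. Friction and masses are not known exactly. Their poses are not given: they have to be found in the camera images.
- laptop: Open aluminium laptop lying loose on a 3 mm desk mat (mat top at z = 0.003), about 1.6 kg in all, on rubber feet. Base 212 deep (x) x 300 wide (y) x 16 high. Origin: centre of its underside; x points from the front edge (palm rest, robot's side) to the hinge at the back, z up. The keyboard deck is flat (keys flush), 16 above the origin; the keyboard covers x from -22 to +78 mm.
- laptop_hinge (a point): Middle of the lid's hinge axis, fixed to the base at (100, 0, 17.5) mm of laptop; the axis runs along the laptop's y.
- laptop_lid (a joint): Opening angle of the screen lid, rad: 0 fully shut, pi/2 upright, beyond that leaning away from the robot; starts 1.6 to 1.85; limit 2.2. Friction hinge: stays wherever it is left, needs about 0.6 N m to turn (3 N at the free edge); shut by friction only, no spring or latch.
- lid_edge (a point): Middle of the lid's free edge, on the outer (back) face; turns with the lid. The lid is a flat aluminium shell 206 long x 300 wide x 5 thick; its inner face passes through the hinge axis, so this point is 206 mm along and 5 mm off it. When shut, the outer face is 22.5 mm above the laptop's underside and the free edge is at its front edge.
- display: Display glass on the inner face of the lid, 186 x 288 mm and 1.2 mm thick, 9 mm short of the lid's free edge and 6 mm short of its sides. Origin on the hinge axis. The fingers must not touch it.
- pencil: Hexagonal wooden pencil, 140 long, 10 across the flats, about 15 g, loose on the keyboard, up to 0.6 rad askew from the laptop's x. Origin: on its axis, at mid-length; x along the axis to the point. Origin height: 0.024 on the keyboard, 0.008 on the desk mat, 0.005 on the bare desk. 70 mm or more of mat beside either side of the laptop is clear.
- mouse: Black computer mouse, 106 x 60 x 34 mm, on the mat to one side of the laptop, 105 mm or more from its side edge; origin under its centre. Leave alone.
- mug: White mug, 82 across and 95 high, handle at its +y, on the mat on the other side of the laptop, 105 mm or more from its side edge (its handle 70); origin under its centre. It may change places with the mouse. Leave alone.
- pen_pot: Round grey pot with pens, 74 across, 165 high with the pens, behind the laptop to the left; origin under its centre. Leave alone.
- phone: Black phone, 147 x 71 x 8 mm, lying behind the laptop to the right; origin under its centre. Leave alone.
- glasses_case: Brown glasses case, 66 x 162 x 40 mm, lying crosswise behind the laptop, between pen pot and phone; origin under its centre. Leave alone.
Things that resemble listed ones, but are neither listed nor needed, are in the scene too. Of the things like the pencil, leave any that is green; of the rest the smaller one is meant.

How it is judged:
By the outcome, as a careful person would: the job done as asked, in the order asked, and still so for the second after the job is handed in, with the robot touching nothing.
It also fails if it takes over 53 s, if anything falls off the work surface, if the arm or the gripper's body presses on something with over 40 N, if the wrist force passes 120 N, or if a joint passes its speed limit or range.

## Working session

There is one attempt and no reset: what is moved stays moved. The work goes in short steps, Python scripts to look and compute and a tool call to move; the robot and the scene stay as the last step left them, time stands still between calls to the robot, and variables do not carry over. Pictures are saved under pics/ and viewed, at most 10 in all, crops included, and the job is handed in when it is done.

Besides the shell and the picture viewer there is one more tool, called after "Request:" by a JSON object that holds its "op" and its "data". servo_tool: Moves the arm, as the interface text tells. Its arguments: {"type":"object","properties":{"moves":{"type":"array","items":{"type":"object","properties":{"jaw":{"type":"number"},"dx":{"type":"number"},"dy":{"type":"number"},"dz":{"type":"number"},"roll":{"type":"number"}}}},"newtons":{"type":"number"}},"required":["moves"]}

```bash
ls; mkdir -p pics; cat > h.py <<'E'
from station import *
import numpy as np, cv2
def world(name, d):
    c=calibration(name);K=np.array(c["intrinsics"]);R=np.array(c["R"]);t=np.array(c["t"])
    v,u=np.mgrid[0:d.shape[0],0:d.shape[1]]
    P=np.stack([(u-K[0,2])/K[0,0]*d,(v-K[1,2])/K[1,1]*d,d],-1)
    return (P-t)@R
def save(n,p): cv2.imwrite(f"pics/{n}.png",cv2.cvtColor(p,cv2.COLOR_RGB2BGR))
E
python3 - <<'E'
from h import *
for n in("top","scene"):
    p,d=grab_frame(n); np.savez(n+"0.npz",p=p,d=d); save(n+"0",p)
    c=calibration(n);print(n,-np.array(c["R"]).T@np.array(c["t"]))
print(get_state())
E
```

```text
pics
top [0.35232902 0.024728   1.03947876]
scene [1.22546842 0.16617817 1.08513382]
{'t': 0.1, 'q': array([-9.51882358e-01,  3.59317845e-01,  1.11391710e-02, -3.23696134e-04,
       -1.22411879e+00, -2.88109845e-01]), 'qd': array([-0.00063408, -0.00109681,  0.00121688,  0.00122567, -0.00132617,
        0.0011727 ]), 'joint_efforts': array([-1.22962847e-03, -5.84163380e+01,  2.93754154e+01,  7.01558679e+00,
        1.01915500e-02, -6.80142057e-05]), 'eef_pos': array([ 0.21907621, -0.63797959,  0.22570706]), 'ee_rot': array([ 3.14006692e+00, -1.34805899e-04, -2.81089864e+00]), 'force': array([-0.15558532, -0.2442456 , -0.20055002]), 'moment': array([ 0.00774943, -0.04320864, -0.02160426]), 'gripper_force': 0.0, 'width': 0.08776966879602345}
```

View pics/top0.png

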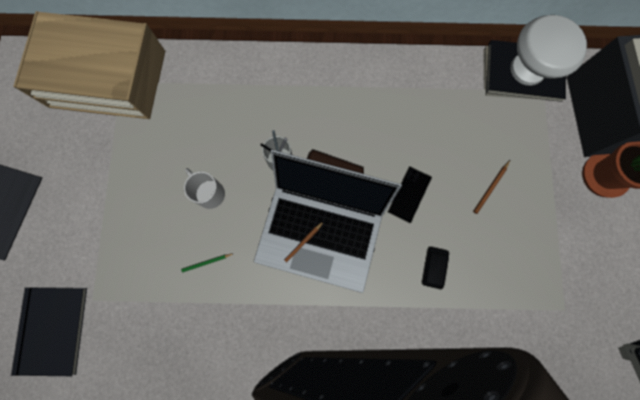

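View pics/scene0.png

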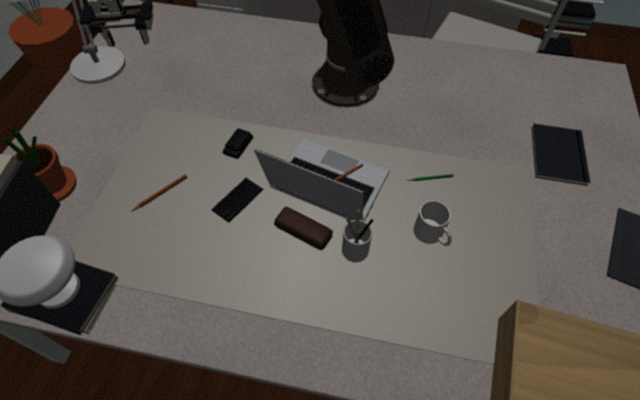

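The top view (up = +x, left = +y) shows the laptop with its front corners near (254,262) and (364,291). The pencil on it runs from (286,261) to (321,224). The mug is to the left at (205,190) and the mouse to the right at (435,268). The scene view shows the lid's back, with the brown case and pen pot close behind it.

```bash
cat > m.py <<'E'
from h import *
T=np.load("top0.npz");S=np.load("scene0.npz")
W=world("top",T["d"]);V=world("scene",S["d"])
for n,(u,v) in dict(FL=(257,261),FR=(362,288),pA=(287,260),pB=(320,225),palm=(275,262),mouse=(435,268),mug=(190,185),phone=(410,195),mat=(220,290),green=(205,263)).items(): print(n,W[v,u].round(4))
# deck points
hsv=cv2.cvtColor(T["p"],cv2.COLOR_RGB2HSV)
m=np.zeros((400,640),bool);m[200:295,250:385]=1
dk=m&(abs(W[...,2]-.019)<.005)
mk=cv2.morphologyEx(dk.astype(np.uint8),cv2.MORPH_OPEN,np.ones((3,3)))
pts=W[mk>0][:,:2];print("deck z",np.median(W[mk>0][:,2]),len(pts))
r=cv2.minAreaRect(pts.astype(np.float32));print(r,cv2.boxPoints(r).round(4).tolist())
# pencil: orange
o=m&(hsv[...,0]>3)&(hsv[...,0]<22)&(hsv[...,1]>90)&(hsv[...,2]>60)
P=W[o];print("pencil",len(P),np.median(P[:,2]));c=P[:,:2].mean(0);u,s,vt=np.linalg.svd(P[:,:2]-c);a=(P[:,:2]-c)@vt[0];print(c,vt[0],a.min(),a.max(),c+vt[0]*a.min(),c+vt[0]*a.max())
# lid back from scene
L=np.zeros((400,640),bool)
poly=np.array([[262,158],[358,190],[352,206],[275,178]])
k=np.zeros((400,640),np.uint8);cv2.fillPoly(k,[poly],1)
Q=V[k>0];Q=Q[Q[:,2]>.04];c=np.median(Q,0);n=np.linalg.svd(Q-Q.mean(0))[2][2];print("lid",c,n,abs((Q-Q.mean(0))@n).mean())
# tall points near lid
f=lambda X,lo,hi:X[(X[...,0]>lo[0])&(X[...,0]<hi[0])&(X[...,1]>lo[1])&(X[...,1]<hi[1])&(X[...,2]>lo[2])&(X[...,2]<hi[2])]
Q=f(V,(.45,-.25,.03),(.95,.3,.3));np.save("q.npy",Q);print(len(Q),Q.min(0),Q.max(0))
for n,(u,v) in dict(edgeR=(259,154),edgeL=(361,187),caseA=(285,218),caseB=(320,237),pot=(357,238),mugc=(433,225),phone=(238,199),mouse=(238,142)).items(): print(n,V[v,u].round(4))
E
python3 m.py
```

```text
FL [0.3711 0.1899 0.0186]
FR [ 0.3072 -0.0868  0.0187]
pA [0.3751 0.1105 0.024 ]
pB [0.4684 0.0258 0.0289]
palm [0.3694 0.1422 0.02  ]
mouse [ 0.3619 -0.2738  0.0365]
mug [0.5619 0.3665 0.0667]
phone [ 0.5578 -0.2194  0.0128]
mat [0.2941 0.2865 0.0009]
green [0.3633 0.3273 0.015 ]
deck z 0.019256363905945536 8090
((0.43277397751808167, 0.03106352686882019), (0.30012476444244385, 0.20757605135440826), 75.84407043457031) [[0.2953999936580658, -0.08910000324249268], [0.4966999888420105, -0.13979999721050262], [0.5701000094413757, 0.15119999647140503], [0.36880001425743103, 0.20200000703334808]]
pencil 171 0.027904488484665004
[0.42666217 0.06564855] [-0.74334439  0.6689089 ] -0.06384067300009963 0.07169158431417987 [0.47411777 0.02294496] [0.37337063 0.11360369]
lid [0.56699312 0.01027686 0.1587558 ] [ 0.85227061 -0.19356554 -0.48597036] 0.008943511226481472
5247 [ 0.50301113 -0.14892536  0.03001793] [0.69216874 0.29997    0.22770681]
edgeR [ 0.5418 -0.1365  0.2069]
edgeL [0.4567 0.1272 0.0235]
caseA [ 0.6184 -0.0588  0.0444]
caseB [0.6553 0.0468 0.0423]
pot [0.6706 0.1451 0.1008]
mugc [0.5913 0.3298 0.0991]
phone [ 0.566  -0.2149  0.0129]
mouse [ 0.3774 -0.272   0.0376]
```

```bash
cat >> h.py <<'E'
C=np.array([.4349,.0305]);A=np.radians(-14.16)
RL=np.array([[np.cos(A),-np.sin(A)],[np.sin(A),np.cos(A)]])
def tol(X): return np.concatenate([(X[...,:2]-C)@RL,X[...,2:]-.003],-1)
E
python3 - <<'E'
from h import *
for n in("scene","top"):
    d=np.load(n+"0.npz")["d"];X=tol(world(n,d)).reshape(-1,3)
    Q=X[(abs(X[:,1])<.135)&(X[:,2]>.06)&(X[:,0]>.07)&(X[:,0]<.19)]
    print(n,len(Q))
    for z in np.arange(.06,.25,.02):
        s=Q[(Q[:,2]>=z)&(Q[:,2]<z+.02)]
        if len(s): print(round(z+.01,3),len(s),np.percentile(s[:,0],[10,50,90]).round(4),s[:,2].max().round(4))
d=np.load("scene0.npz");X=tol(world("scene",d["d"]));T=np.load("top0.npz");Y=tol(world("top",T["d"]))
h=cv2.cvtColor(T["p"],cv2.COLOR_RGB2HSV);g=(h[...,0]>40)&(h[...,0]<85)&(h[...,1]>90);g[:200]=0;g[:,:150]=0;g[:,250:]=0
print("green",Y[g].min(0),Y[g].max(0))
for n,lo,hi in (("case",(.12,-.12),(.3,.1)),("pot",(.15,.1),(.35,.25)),("mug",(-.1,.2),(.25,.42)),("right",(-.2,-.38),(.3,-.16))):
    for nm,Z in(("scene",X),("top",Y)):
        q=Z[(Z[...,0]>lo[0])&(Z[...,0]<hi[0])&(Z[...,1]>lo[1])&(Z[...,1]<hi[1])&(Z[...,2]>.006)&((Z[...,2]<.06)|(n!="case"))]
        if len(q):print(n,nm,np.percentile(q,2,axis=0).round(3),np.percentile(q,98,axis=0).round(3))
E
```

```text
scene 2415
0.07 236 [0.1137 0.1155 0.118 ] 0.0797
0.09 258 [0.1179 0.1198 0.1223] 0.0999
0.11 263 [0.1222 0.124  0.1261] 0.1198
0.13 272 [0.1263 0.1285 0.1303] 0.1399
0.15 273 [0.1308 0.133  0.1348] 0.16
0.17 287 [0.1354 0.1371 0.1388] 0.1799
0.19 319 [0.1396 0.1413 0.1432] 0.2
0.21 462 [0.1428 0.1453 0.1473] 0.2199
0.23 45 [0.1438 0.1458 0.1483] 0.2247
top 3501
0.07 324 [0.108  0.1098 0.1119] 0.08
0.09 354 [0.1123 0.1143 0.1163] 0.0999
0.11 371 [0.1168 0.1187 0.1206] 0.1199
0.13 385 [0.1211 0.1229 0.1248] 0.14
0.15 413 [0.1254 0.1272 0.1292] 0.16
0.17 439 [0.1296 0.1316 0.1335] 0.18
0.19 480 [0.1341 0.136  0.138 ] 0.1999
0.21 703 [0.1389 0.142  0.1461] 0.2199
0.23 32 [0.1426 0.1446 0.1459] 0.2233
green [-0.17804465 -0.02579601  0.0039377 ] [-0.07865016  0.32515007  1.03647876]
case scene [ 0.166 -0.063  0.013] [0.231 0.09  0.044]
case top [ 0.197 -0.066  0.026] [0.228 0.085 0.043]
pot scene [0.151 0.13  0.007] [0.221 0.199 0.156]
pot top [0.152 0.127 0.007] [0.218 0.196 0.16 ]
mug scene [0.    0.282 0.007] [0.082 0.381 0.097]
mug top [0.    0.28  0.006] [0.078 0.371 0.097]
right scene [-0.033 -0.34   0.006] [ 0.255 -0.172  0.037]
right top [-0.113 -0.338  0.006] [ 0.246 -0.16   0.805]
```

Request:
{"op": "servo_tool", "data": {"moves": [{"dx": 0.03, "dy": 0.055, "dz": -0.008, "roll": 5.7, "jaw": 0.6}, {"dx": 0.03, "dy": 0.055, "dz": -0.008, "roll": 5.7, "jaw": 0.6}, {"dx": 0.03, "dy": 0.055, "dz": -0.008, "roll": 5.7, "jaw": 0.6}, {"dx": 0.03, "dy": 0.055, "dz": -0.008, "roll": 5.7, "jaw": 0.6}, {"dx": 0.03, "dy": 0.055, "dz": -0.008, "roll": 5.7, "jaw": 0.6}, {"dx": 0.03, "dy": 0.055, "dz": -0.008, "roll": 5.7, "jaw": 0.6}, {"dx": 0.005, "dy": 0.055, "dz": -0.008, "roll": 5.7, "jaw": 0.6}, {"dx": 0.005, "dy": 0.055, "dz": -0.008, "roll": 5.7, "jaw": 0.6}, {"dx": 0.005, "dy": 0.055, "dz": -0.008, "roll": 5.7, "jaw": 0.6}, {"dx": 0, "dy": 0.055, "dz": -0.008, "roll": 5.7, "jaw": 0.6}]}}

```text
t: 1.35
eef_pos: [0.4123, -0.0901, 0.1469]
ee_rot: [-3.141, 0.0, -1.813]
force: [1.3, 0.0, -0.0]
width: 0.0525
gripper_force: 0.0
```

Request:
{"op": "servo_tool", "data": {"moves": [{"dy": 0.045, "dz": -0.02}, {"dy": 0.04, "dz": -0.03}, {"dy": 0.01, "dz": -0.03}, {"dz": -0.02}, {"dz": -0.01}, {"dz": -0.007}, {"dz": -0.003}, {"dz": -0.003}, {}, {}]}}

```text
$.moves[0]: bad value
```

```bash
python3 - <<'E'
from h import *
p,d=grab_frame("top");q,e=grab_frame("scene")
a=cv2.resize(p[190:310,230:400],None,fx=3,fy=3);b=cv2.resize(q[110:250,220:420],None,fx=2.2,fy=2.2)
w=max(a.shape[1],b.shape[1]);h=a.shape[0]
o=np.zeros((max(h,b.shape[0]),0,3),np.uint8)
b=cv2.resize(b,(290,203));a=cv2.resize(a,(510,360))
c=np.zeros((360,800,3),np.uint8);c[:,:510]=a;c[:203,510:]=b
save("s1",c);s=get_state();print(s["eef_pos"],s["force"])
E
```

```text
[ 0.41196459 -0.08794182  0.14652426] [ 1.20715597 -0.02358851 -0.06244393]
```

View pics/s1.png

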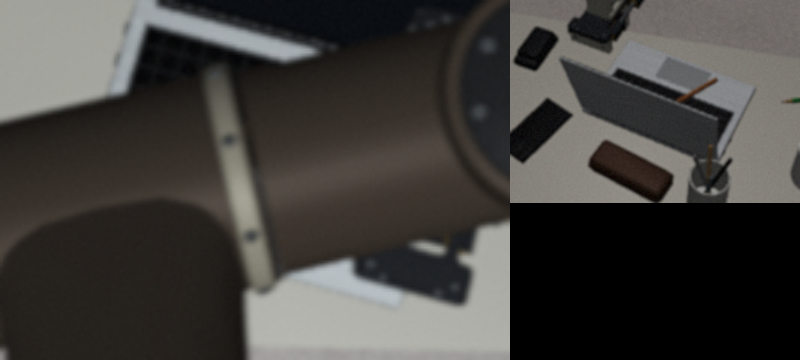

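The call was refused because every row needs all its fields. In the picture the arm blocks the top view, and the scene inset at (695,90) shows the pencil undisturbed.

Request:
{"op": "servo_tool", "data": {"moves": [{"dx": 0, "dy": 0.045, "dz": -0.02, "roll": 0, "jaw": 0.6}, {"dx": 0, "dy": 0.04, "dz": -0.03, "roll": 0, "jaw": 0.6}, {"dx": 0, "dy": 0.01, "dz": -0.03, "roll": 0, "jaw": 0.6}, {"dx": 0, "dy": 0, "dz": -0.02, "roll": 0, "jaw": 0.6}, {"dx": 0, "dy": 0, "dz": -0.01, "roll": 0, "jaw": 0.6}, {"dx": 0, "dy": 0, "dz": -0.007, "roll": 0, "jaw": 0.6}, {"dx": 0, "dy": 0, "dz": -0.003, "roll": 0, "jaw": 0.6}, {"dx": 0, "dy": 0, "dz": -0.003, "roll": 0, "jaw": 0.6}, {"dx": 0, "dy": 0, "dz": 0, "roll": 0, "jaw": 0.6}, {"dx": 0, "dy": 0, "dz": 0, "roll": 0, "jaw": 0.6}]}}

```text
t: 2.7
eef_pos: [0.4125, 0.0032, 0.0243]
ee_rot: [-3.141, 0.0, -1.816]
force: [-0.7, -0.3, 0.4]
width: 0.0525
gripper_force: 0.0
```

Request:
{"op": "servo_tool", "data": {"moves": [{"dx": 0, "dy": 0, "dz": -0.002, "roll": 0, "jaw": 0.6}, {"dx": 0.0024, "dy": 0.0097, "dz": 0, "roll": 0, "jaw": 0.6}, {"dx": 0.0024, "dy": 0.0097, "dz": 0, "roll": 0, "jaw": 0.6}, {"dx": 0.0024, "dy": 0.0097, "dz": 0, "roll": 0, "jaw": 0.6}, {"dx": 0.0024, "dy": 0.0097, "dz": 0, "roll": 0, "jaw": 0.6}, {"dx": 0.0024, "dy": 0.0097, "dz": 0, "roll": 0, "jaw": 0.6}, {"dx": 0.0024, "dy": 0.0097, "dz": 0, "roll": 0, "jaw": 0.6}, {"dx": 0.0024, "dy": 0.0097, "dz": 0, "roll": 0, "jaw": 0.6}, {"dx": 0.0024, "dy": 0.0097, "dz": 0, "roll": 0, "jaw": 0.6}, {"dx": 0.0024, "dy": 0.0097, "dz": 0, "roll": 0, "jaw": 0.6}]}}

```text
t: 3.95
eef_pos: [0.434, 0.0911, 0.022]
ee_rot: [3.142, -0.0, -1.816]
force: [1.1, 0.1, 0.2]
width: 0.0524
gripper_force: 0.1
```

```bash
python3 - <<'E'
from h import *
p,d=grab_frame("top");q,e=grab_frame("scene")
c=np.zeros((400,800,3),np.uint8);c[:,:400]=cv2.resize(p[170:310,240:380],(400,400));c[:,400:]=cv2.resize(q[100:260,260:420],(400,400))
save("s2",c)
E
```

```text
(no output)
```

View pics/s2.png

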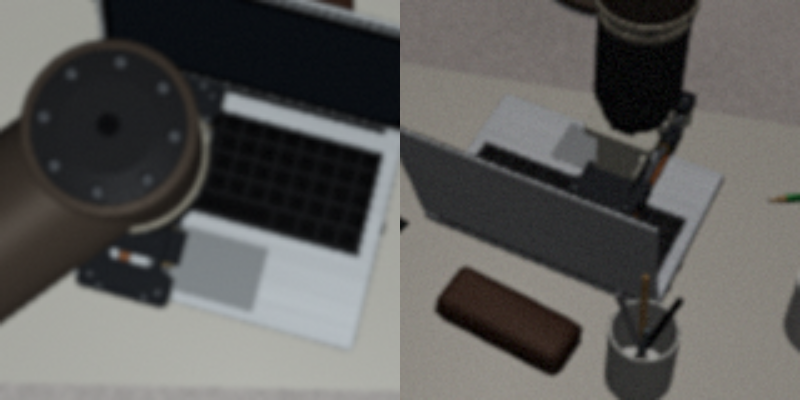

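The pencil is ahead of the fingers (orange at (655,165) on the right, where the gripper lies across the left part of the keyboard). I'll continue the sweep.

Request:
{"op": "servo_tool", "data": {"moves": [{"dx": 0.0024, "dy": 0.0097, "dz": 0, "roll": 0, "jaw": 0.6}, {"dx": 0.0024, "dy": 0.0097, "dz": 0, "roll": 0, "jaw": 0.6}, {"dx": 0.0024, "dy": 0.0097, "dz": 0, "roll": 0, "jaw": 0.6}, {"dx": 0.0024, "dy": 0.0097, "dz": 0, "roll": 0, "jaw": 0.6}, {"dx": 0.0024, "dy": 0.0097, "dz": 0, "roll": 0, "jaw": 0.6}, {"dx": 0.0024, "dy": 0.0097, "dz": 0, "roll": 0, "jaw": 0.6}, {"dx": 0.0017, "dy": 0.0068, "dz": 0, "roll": 0, "jaw": 0.6}, {"dx": 0.0017, "dy": 0.0068, "dz": 0, "roll": 0, "jaw": 0.6}, {"dx": 0.0017, "dy": 0.0068, "dz": 0, "roll": 0, "jaw": 0.6}, {"dx": 0.0017, "dy": 0.0068, "dz": 0, "roll": 0, "jaw": 0.6}]}}

```text
t: 5.3
eef_pos: [0.4553, 0.1763, 0.0221]
ee_rot: [-3.141, 0.0, -1.816]
force: [0.4, -0.2, -1.2]
width: 0.0526
gripper_force: 0.0
```

Request:
{"op": "servo_tool", "data": {"moves": [{"dx": 0.0017, "dy": 0.0068, "dz": 0, "roll": 0, "jaw": 0.6}, {"dx": 0.0017, "dy": 0.0068, "dz": 0, "roll": 0, "jaw": 0.6}, {"dx": 0, "dy": 0, "dz": 0, "roll": 0, "jaw": 0.6}, {"dx": 0, "dy": 0, "dz": 0.01, "roll": 0, "jaw": 0.6}, {"dx": -0.002, "dy": -0.008, "dz": 0.03, "roll": 0, "jaw": 0.6}, {"dx": -0.002, "dy": -0.01, "dz": 0.05, "roll": 0, "jaw": 0.3}, {"dx": -0.01, "dy": -0.04, "dz": 0.04, "roll": -10, "jaw": 0.3}, {"dx": -0.01, "dy": -0.05, "dz": 0.04, "roll": -10, "jaw": 0.3}, {"dx": -0.01, "dy": -0.05, "dz": 0.03, "roll": -10, "jaw": 0.3}, {"dx": -0.01, "dy": -0.05, "dz": 0.03, "roll": -10, "jaw": 0.3}]}}

```text
t: 6.55
eef_pos: [0.4139, -0.0184, 0.2526]
ee_rot: [-3.141, 0.002, -2.519]
force: [1.8, -0.7, -0.7]
width: 0.0263
gripper_force: 0.0
```

```bash
python3 - <<'E'
from h import *
p,d=grab_frame("top");q,e=grab_frame("scene");np.savez("top3.npz",p=p,d=d);np.savez("scene3.npz",p=q,d=e)
c=np.zeros((400,800,3),np.uint8);c[:,:400]=cv2.resize(p[150:310,170:330],(400,400));c[:,400:]=cv2.resize(q[100:260,300:460],(400,400))
save("s3",c)
V=tol(world("scene",e));h=cv2.cvtColor(q,cv2.COLOR_RGB2HSV)
o=(h[...,0]>3)&(h[...,0]<22)&(h[...,1]>90)&(h[...,2]>60)&(V[...,2]<.06)&(abs(V[...,1])<.3)&(abs(V[...,0])<.15)
P=V[o];print(len(P),P.min(0),P.max(0),np.median(P,0))
E
```

```text
103 [-0.10779676  0.16616104  0.00333138] [0.03583973 0.22465262 0.01676622] [-0.02927686  0.17195434  0.00993726]
```

View pics/s3.png

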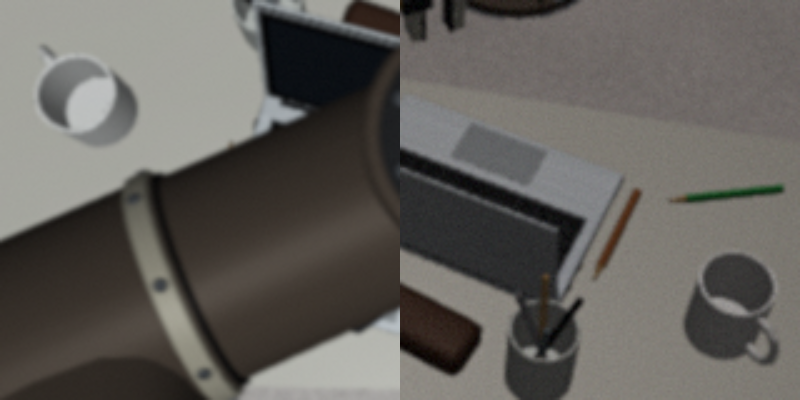

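The pencil lies flat on the mat beside the laptop, at (615,235) in the right half. The green pencil and the mug are untouched. Next I go over and behind the lid.

Request:
{"op": "servo_tool", "data": {"moves": [{"dx": 0, "dy": 0, "dz": 0.025, "roll": -10, "jaw": 0.3}, {"dx": 0.03, "dy": 0, "dz": 0.005, "roll": -10, "jaw": 0.3}, {"dx": 0.04, "dy": 0, "dz": 0, "roll": -10, "jaw": 0.3}, {"dx": 0.04, "dy": 0, "dz": 0, "roll": -10, "jaw": 0.3}, {"dx": 0.04, "dy": 0, "dz": 0, "roll": -10, "jaw": 0.3}, {"dx": 0.03, "dy": 0, "dz": 0, "roll": 0, "jaw": 0.3}, {"dx": 0.01, "dy": 0, "dz": 0, "roll": 0, "jaw": 0.3}, {"dx": 0, "dy": 0, "dz": 0, "roll": 0, "jaw": 0.3}, {"dx": 0, "dy": 0, "dz": 0, "roll": 0, "jaw": 0.3}, {"dx": 0, "dy": 0, "dz": 0, "roll": 0, "jaw": 0.3}]}}

```text
t: 7.9
eef_pos: [0.6042, -0.0167, 0.2814]
ee_rot: [3.141, 0.001, 2.897]
force: [0.2, 0.3, 0.9]
width: 0.0264
gripper_force: 0.0
```

Request:
{"op": "servo_tool", "data": {"moves": [{"dx": 0, "dy": 0, "dz": -0.02, "roll": 0, "jaw": 0.3}, {"dx": 0, "dy": 0, "dz": -0.025, "roll": 0, "jaw": 0.3}, {"dx": 0, "dy": 0, "dz": -0.025, "roll": 0, "jaw": 0.3}, {"dx": 0, "dy": 0, "dz": -0.015, "roll": 0, "jaw": 0.3}, {"dx": 0, "dy": 0, "dz": -0.005, "roll": 0, "jaw": 0.3}, {"dx": -0.005, "dy": 0.001, "dz": 0, "roll": 0, "jaw": 0.3}, {"dx": -0.005, "dy": 0.001, "dz": 0, "roll": 0, "jaw": 0.3}, {"dx": -0.005, "dy": 0.001, "dz": 0, "roll": 0, "jaw": 0.3}, {"dx": -0.005, "dy": 0.001, "dz": 0, "roll": 0, "jaw": 0.3}, {"dx": 0, "dy": 0, "dz": 0, "roll": 0, "jaw": 0.3}]}}

```text
t: 9.15
eef_pos: [0.5853, -0.0126, 0.1915]
ee_rot: [3.141, 0.002, 2.897]
force: [1.1, 0.1, 1.2]
width: 0.0263
gripper_force: 0.8
```

```bash
python3 - <<'E'
from h import *
s=get_state();print(tol(s["eef_pos"]),s["force"])
th=np.radians(np.arange(90,-.1,-3));r=.17
x=.1-r*np.cos(th)+.005*np.sin(th)+.0095;z=.0175+r*np.sin(th)+.005*np.cos(th)
for i in range(1,len(th)): 
    dx=x[i]-x[i-1];print(90-3*i,(x[i]*1e3).round(1),(z[i]*1e3+3).round(1),"|",*(np.array([dx*.9696,-dx*.2446,z[i]-z[i-1]])*1e3).round(1))
E
```

```text
[ 0.15634185 -0.00501242  0.18849446] [1.10247471 0.05231799 1.2005806 ]
87 105.6 190.5 | -8.6 2.2 0.0
84 96.7 190.1 | -8.6 2.2 -0.4
81 87.8 189.2 | -8.6 2.2 -0.9
78 79.0 187.8 | -8.5 2.2 -1.4
75 70.3 186.0 | -8.5 2.1 -1.8
72 61.7 183.7 | -8.3 2.1 -2.3
69 53.2 181.0 | -8.2 2.1 -2.7
66 44.9 177.8 | -8.1 2.0 -3.2
63 36.8 174.2 | -7.9 2.0 -3.6
60 28.8 170.2 | -7.7 1.9 -4.0
57 21.1 165.8 | -7.5 1.9 -4.4
54 13.6 161.0 | -7.3 1.8 -4.8
51 6.4 155.8 | -7.0 1.8 -5.2
48 -0.5 150.2 | -6.7 1.7 -5.6
45 -7.2 144.2 | -6.4 1.6 -5.9
42 -13.5 138.0 | -6.1 1.5 -6.3
39 -19.5 131.4 | -5.8 1.5 -6.6
36 -25.1 124.5 | -5.5 1.4 -6.9
33 -30.4 117.3 | -5.1 1.3 -7.2
30 -35.2 109.8 | -4.7 1.2 -7.5
27 -39.7 102.1 | -4.3 1.1 -7.7
24 -43.8 94.2 | -3.9 1.0 -7.9
21 -47.4 86.1 | -3.5 0.9 -8.1
18 -50.6 77.8 | -3.1 0.8 -8.3
15 -53.4 69.3 | -2.7 0.7 -8.5
12 -55.7 60.7 | -2.3 0.6 -8.6
9 -57.6 52.0 | -1.8 0.5 -8.7
6 -59.0 43.2 | -1.4 0.3 -8.8
3 -60.0 34.4 | -0.9 0.2 -8.9
0 -60.5 25.5 | -0.5 0.1 -8.9
```

Request:
{"op": "servo_tool", "data": {"moves": [{"dx": -0.005, "dy": 0.0013, "dz": 0, "roll": 0, "jaw": 0.3}, {"dx": -0.007, "dy": 0.0018, "dz": 0, "roll": 0, "jaw": 0.3}, {"dx": -0.007, "dy": 0.0018, "dz": 0, "roll": 0, "jaw": 0.3}, {"dx": -0.007, "dy": 0.0018, "dz": 0, "roll": 0, "jaw": 0.3}, {"dx": -0.007, "dy": 0.0018, "dz": 0, "roll": 0, "jaw": 0.3}, {"dx": -0.0075, "dy": 0.0019, "dz": 0, "roll": 0, "jaw": 0.3}, {"dx": -0.0086, "dy": 0.0022, "dz": 0, "roll": 0, "jaw": 0.3}, {"dx": -0.0086, "dy": 0.0022, "dz": -0.0004, "roll": 0, "jaw": 0.3}, {"dx": -0.0086, "dy": 0.0022, "dz": -0.0009, "roll": 0, "jaw": 0.3}, {"dx": -0.0085, "dy": 0.0022, "dz": -0.0014, "roll": 0, "jaw": 0.3}]}}

```text
t: 10.4
eef_pos: [0.5093, 0.0065, 0.1877]
ee_rot: [-3.141, -0.0, 2.896]
force: [2.5, -1.0, -0.8]
width: 0.0262
gripper_force: 1.5
```

```bash
python3 - <<'E'
from h import *
s=get_state();print(tol(s["eef_pos"]),s["force"])
q,e=grab_frame("scene");p,d=grab_frame("top")
c=np.zeros((400,800,3),np.uint8);c[:,:400]=cv2.resize(p[150:310,240:400],(400,400));c[:,400:]=cv2.resize(q[100:260,250:410],(400,400))
save("s4",c)
E
```

```text
[ 0.07797464 -0.00508762  0.18469035] [ 2.45825756 -1.01923101 -0.81908883]
```

View pics/s4.png

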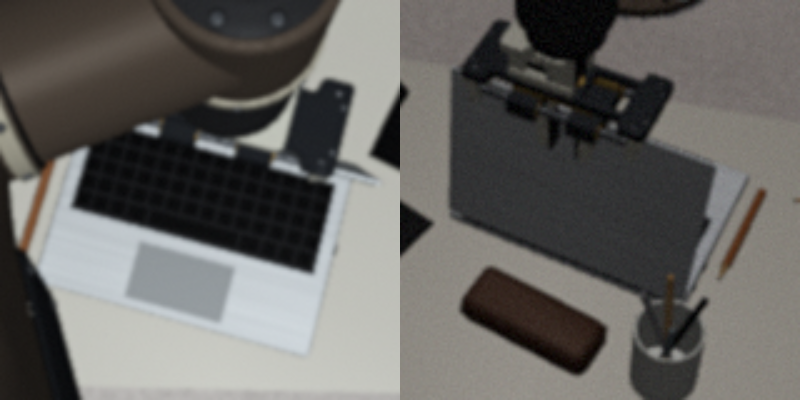

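The lid is moving, now just past upright, with the fingers on its back at (565,140) in the right half. The laptop, case and pot are where they were.

Request:
{"op": "servo_tool", "data": {"moves": [{"dx": -0.0085, "dy": 0.0021, "dz": -0.0018, "roll": 0, "jaw": 0.3}, {"dx": -0.0083, "dy": 0.0021, "dz": -0.0023, "roll": 0, "jaw": 0.3}, {"dx": -0.0082, "dy": 0.0021, "dz": -0.0027, "roll": 0, "jaw": 0.3}, {"dx": -0.0081, "dy": 0.002, "dz": -0.0032, "roll": 0, "jaw": 0.3}, {"dx": -0.0079, "dy": 0.002, "dz": -0.0036, "roll": 0, "jaw": 0.3}, {"dx": -0.0077, "dy": 0.0019, "dz": -0.004, "roll": 0, "jaw": 0.3}, {"dx": -0.0075, "dy": 0.0019, "dz": -0.0044, "roll": 0, "jaw": 0.3}, {"dx": -0.0073, "dy": 0.0018, "dz": -0.0048, "roll": 0, "jaw": 0.3}, {"dx": -0.007, "dy": 0.0018, "dz": -0.0052, "roll": 0, "jaw": 0.3}, {"dx": -0.0067, "dy": 0.0017, "dz": -0.0056, "roll": 0, "jaw": 0.3}]}}

```text
t: 11.75
eef_pos: [0.4323, 0.026, 0.1499]
ee_rot: [-3.142, -0.0, 2.896]
force: [1.0, -1.1, 1.4]
width: 0.0264
gripper_force: 1.0
```

Request:
{"op": "servo_tool", "data": {"moves": [{"dx": -0.0064, "dy": 0.0016, "dz": -0.0059, "roll": 0, "jaw": 0.3}, {"dx": -0.0061, "dy": 0.0015, "dz": -0.0063, "roll": 0, "jaw": 0.3}, {"dx": -0.0058, "dy": 0.0015, "dz": -0.0066, "roll": 0, "jaw": 0.3}, {"dx": -0.0055, "dy": 0.0014, "dz": -0.0069, "roll": 0, "jaw": 0.3}, {"dx": -0.0051, "dy": 0.0013, "dz": -0.0072, "roll": 0, "jaw": 0.3}, {"dx": -0.0047, "dy": 0.0012, "dz": -0.0075, "roll": 0, "jaw": 0.3}, {"dx": -0.0043, "dy": 0.0011, "dz": -0.0077, "roll": 0, "jaw": 0.3}, {"dx": -0.0039, "dy": 0.001, "dz": -0.0079, "roll": 0, "jaw": 0.3}, {"dx": -0.0035, "dy": 0.0009, "dz": -0.0081, "roll": 0, "jaw": 0.3}, {"dx": 0, "dy": 0, "dz": 0, "roll": 0, "jaw": 0.3}]}}

```text
t: 13.0
eef_pos: [0.3869, 0.0371, 0.0855]
ee_rot: [-3.14, -0.001, 2.897]
force: [-0.0, -0.0, -0.7]
width: 0.0264
gripper_force: 0.0
```

```bash
cat > lid.py <<'E'
from h import *
q,e=grab_frame("scene");V=tol(world("scene",e)).reshape(-1,3)
for y0,y1 in((-.14,-.06),(.06,.14)):
    Q=V[(V[:,0]>-.13)&(V[:,0]<.09)&(V[:,1]>y0)&(V[:,1]<y1)&(V[:,2]>.01)&(V[:,2]<.13)]
    for x in (-.1,-.07,-.04,0,.04,.08):
        s=Q[abs(Q[:,0]-x)<.006];print(x,len(s),np.median(s[:,2]).round(4) if len(s) else None)
s=get_state();print(tol(s["eef_pos"]),s["force"])
E
python3 lid.py
```

```text
-0.1 0 None
-0.07 55 0.0859
-0.04 105 0.0753
0 110 0.0605
0.04 99 0.0458
0.08 113 0.0307
-0.1 0 None
-0.07 105 0.0863
-0.04 121 0.0754
0 122 0.06
0.04 129 0.0453
0.08 112 0.0306
[-0.04778778 -0.00511348  0.08291889] [-0.10619059 -0.2067005   0.74018637]
```

Request:
{"op": "servo_tool", "data": {"moves": [{"dx": -0.002, "dy": 0.0005, "dz": -0.007, "roll": 0, "jaw": 0.3}, {"dx": -0.002, "dy": 0.0005, "dz": -0.007, "roll": 0, "jaw": 0.3}, {"dx": -0.001, "dy": 0.0002, "dz": -0.007, "roll": 0, "jaw": 0.3}, {"dx": 0, "dy": 0, "dz": -0.007, "roll": 0, "jaw": 0.3}, {"dx": 0, "dy": 0, "dz": -0.006, "roll": 0, "jaw": 0.3}, {"dx": 0, "dy": 0, "dz": -0.005, "roll": 0, "jaw": 0.3}, {"dx": 0, "dy": 0, "dz": -0.005, "roll": 0, "jaw": 0.3}, {"dx": 0, "dy": 0, "dz": -0.004, "roll": 0, "jaw": 0.3}, {"dx": 0, "dy": 0, "dz": -0.003, "roll": 0, "jaw": 0.3}, {"dx": 0, "dy": 0, "dz": 0, "roll": 0, "jaw": 0.3}]}}

```text
t: 14.3
eef_pos: [0.3826, 0.0385, 0.0351]
ee_rot: [-3.141, -0.0, 2.896]
force: [-0.0, 0.4, 1.2]
width: 0.0263
gripper_force: 0.0
```

```bash
python3 lid.py
```

```text
-0.1 21 0.0332
-0.07 54 0.0322
-0.04 84 0.0311
0 88 0.0283
0.04 91 0.0263
0.08 95 0.0245
-0.1 74 0.0336
-0.07 80 0.0321
-0.04 94 0.0302
0 98 0.0284
0.04 102 0.0263
0.08 90 0.0236
[-0.05261279 -0.00494     0.03220623] [ 1.14392061 -0.05649048 -0.34058616]
```

Request:
{"op": "servo_tool", "data": {"moves": [{"dx": 0, "dy": 0, "dz": -0.002, "roll": 0, "jaw": 0.3}, {"dx": 0, "dy": 0, "dz": -0.001, "roll": 0, "jaw": 0.3}, {"dx": 0, "dy": 0, "dz": -0.001, "roll": 0, "jaw": 0.3}, {"dx": 0, "dy": 0, "dz": -0.001, "roll": 0, "jaw": 0.3}, {"dx": 0, "dy": 0, "dz": -0.001, "roll": 0, "jaw": 0.3}, {"dx": 0, "dy": 0, "dz": -0.001, "roll": 0, "jaw": 0.3}, {"dx": 0, "dy": 0, "dz": -0.001, "roll": 0, "jaw": 0.3}, {"dx": 0, "dy": 0, "dz": 0, "roll": 0, "jaw": 0.3}, {"dx": 0, "dy": 0, "dz": 0, "roll": 0, "jaw": 0.3}, {"dx": 0, "dy": 0, "dz": 0, "roll": 0, "jaw": 0.3}]}}

```text
t: 15.6
eef_pos: [0.3826, 0.0385, 0.0272]
ee_rot: [-3.142, -0.0, 2.896]
force: [-0.1, -0.5, 0.1]
width: 0.0264
gripper_force: 0.0
```

```bash
python3 lid.py
```

```text
-0.1 18 0.0236
-0.07 52 0.0243
-0.04 84 0.0241
0 80 0.0242
0.04 87 0.0233
0.08 84 0.0233
-0.1 73 0.0246
-0.07 88 0.0245
-0.04 90 0.0238
0 87 0.0241
0.04 96 0.0235
0.08 93 0.0232
[-0.05267463 -0.00500006  0.02424994] [-0.37558902  0.35935531 -0.55841546]
```

Request:
{"op": "servo_tool", "data": {"moves": [{"dx": 0, "dy": 0, "dz": -0.0005, "roll": 0, "jaw": 0.3}, {"dx": 0, "dy": 0, "dz": -0.0005, "roll": 0, "jaw": 0.3}, {"dx": 0, "dy": 0, "dz": -0.0005, "roll": 0, "jaw": 0.3}, {"dx": 0, "dy": 0, "dz": 0, "roll": 0, "jaw": 0.3}, {"dx": 0, "dy": 0, "dz": 0, "roll": 0, "jaw": 0.3}, {"dx": 0, "dy": 0, "dz": 0, "roll": 0, "jaw": 0.3}, {"dx": 0, "dy": 0, "dz": 0, "roll": 0, "jaw": 0.3}, {"dx": 0, "dy": 0, "dz": 0, "roll": 0, "jaw": 0.3}, {"dx": 0, "dy": 0, "dz": 0, "roll": 0, "jaw": 0.3}, {"dx": 0, "dy": 0, "dz": 0, "roll": 0, "jaw": 0.3}]}}

```text
t: 16.9
eef_pos: [0.3826, 0.0385, 0.0258]
ee_rot: [-3.142, -0.0, 2.896]
force: [-1.6, 0.8, 5.9]
width: 0.0263
gripper_force: 2.3
```

Request:
{"op": "servo_tool", "data": {"moves": [{"dx": 0, "dy": 0, "dz": -0.0003, "roll": 0, "jaw": 0.3}, {"dx": 0, "dy": 0, "dz": -0.0003, "roll": 0, "jaw": 0.3}, {"dx": 0, "dy": 0, "dz": 0, "roll": 0, "jaw": 0.3}, {"dx": 0, "dy": 0, "dz": 0, "roll": 0, "jaw": 0.3}, {"dx": 0, "dy": 0, "dz": 0, "roll": 0, "jaw": 0.3}, {"dx": 0, "dy": 0, "dz": 0, "roll": 0, "jaw": 0.3}, {"dx": 0, "dy": 0, "dz": 0, "roll": 0, "jaw": 0.3}, {"dx": 0, "dy": 0, "dz": 0, "roll": 0, "jaw": 0.3}, {"dx": 0, "dy": 0, "dz": 0, "roll": 0, "jaw": 0.3}, {"dx": 0, "dy": 0, "dz": 0, "roll": 0, "jaw": 0.3}]}}

```text
t: 18.15
eef_pos: [0.3826, 0.0385, 0.0256]
ee_rot: [-3.142, 0.0, 2.897]
force: [-5.0, 0.4, 15.7]
width: 0.0265
gripper_force: 8.1
```

A hard stop at z 0.0256 with the force rising means the lid is shut. I'll lift off and check.

Request:
{"op": "servo_tool", "data": {"moves": [{"dx": 0, "dy": 0, "dz": 0.002, "roll": 0, "jaw": 0.3}, {"dx": 0, "dy": 0, "dz": 0.01, "roll": 0, "jaw": 0.3}, {"dx": 0, "dy": 0, "dz": 0.03, "roll": 0, "jaw": 0.3}, {"dx": 0.01, "dy": -0.02, "dz": 0.05, "roll": 0, "jaw": 0.3}, {"dx": 0.01, "dy": -0.05, "dz": 0.05, "roll": 0, "jaw": 0.3}, {"dx": 0, "dy": -0.05, "dz": 0.04, "roll": 0, "jaw": 0.3}, {"dx": 0, "dy": -0.055, "dz": 0, "roll": 0, "jaw": 0.3}, {"dx": 0, "dy": -0.055, "dz": 0, "roll": 0, "jaw": 0.3}, {"dx": 0, "dy": -0.055, "dz": 0, "roll": 0, "jaw": 0.3}, {"dx": 0, "dy": -0.055, "dz": 0, "roll": 0, "jaw": 0.3}]}}

```text
t: 19.4
eef_pos: [0.401, -0.296, 0.2007]
ee_rot: [3.142, 0.001, 2.896]
force: [1.7, 0.6, 0.6]
width: 0.0262
gripper_force: 0.0
```

Request:
{"op": "servo_tool", "data": {"moves": [{"dx": -0.01, "dy": -0.055, "dz": 0, "roll": 0, "jaw": 0.3}, {"dx": -0.02, "dy": -0.055, "dz": 0, "roll": 0, "jaw": 0.3}, {"dx": -0.02, "dy": -0.055, "dz": 0, "roll": 0, "jaw": 0.3}, {"dx": -0.02, "dy": -0.055, "dz": 0, "roll": 0, "jaw": 0.3}, {"dx": -0.02, "dy": -0.05, "dz": 0, "roll": 0, "jaw": 0.3}, {"dx": 0, "dy": 0, "dz": 0, "roll": 0, "jaw": 0.3}, {"dx": 0, "dy": 0, "dz": 0, "roll": 0, "jaw": 0.3}, {"dx": 0, "dy": 0, "dz": 0, "roll": 0, "jaw": 0.3}, {"dx": 0, "dy": 0, "dz": 0, "roll": 0, "jaw": 0.3}, {"dx": 0, "dy": 0, "dz": 0, "roll": 0, "jaw": 0.3}]}}

```text
t: 20.65
eef_pos: [0.3119, -0.5635, 0.2003]
ee_rot: [-3.141, 0.0, 2.898]
force: [0.3, 0.0, -0.4]
width: 0.0267
gripper_force: 0.0
```

```bash
python3 lid.py; python3 - <<'E'
from h import *
p,d=grab_frame("top");save("s5",p);W=world("top",d);X=tol(W)
m=np.zeros((400,640),bool);m[180:300,240:390]=1
k=m&(X[...,2]>.018)&(X[...,2]<.03);k=cv2.morphologyEx(k.astype(np.uint8),cv2.MORPH_OPEN,np.ones((3,3)))
print(cv2.minAreaRect(W[k>0][:,:2].astype(np.float32)))
E
```

```text
-0.1 69 0.0226
-0.07 80 0.0228
-0.04 82 0.0226
0 85 0.023
0.04 80 0.0231
0.08 95 0.0229
-0.1 77 0.0223
-0.07 81 0.023
-0.04 87 0.023
0 86 0.023
0.04 91 0.023
0.08 90 0.0231
[ 0.02596665 -0.60611835  0.19725653] [ 0.17839199 -0.60802683  0.1720215 ]
((0.4341451823711395, 0.030901730060577393), (0.30019208788871765, 0.21012523770332336), 75.7362060546875)
```

View pics/s5.png

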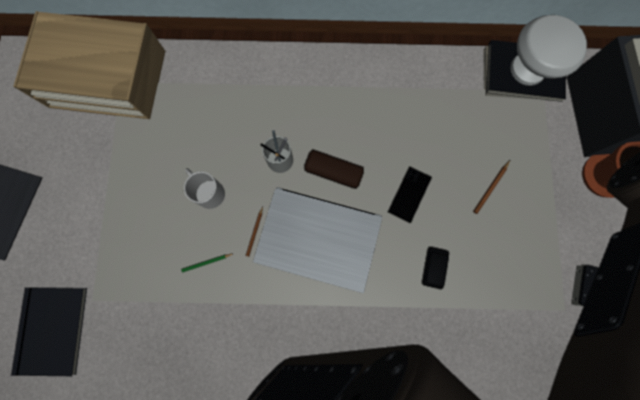

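The lid is flat and fully shut, with its outer face 23 mm above the underside. The laptop, centred near (318,240), hasn't moved, the pencil lies on the mat at (254,232), and everything else is in place.

```bash
python3 -c "
from station import *
print(job_done())"
```

```text
the job is handed in; nothing more can be done
None
```

I brushed the pencil off the left side onto the mat and closed the lid gently from behind. The laptop and everything around it stayed in place, and I handed the job in at about 21 s.

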